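# Close and fasten the damp box

### The arm

A 6-joint arm with a two-finger parallel gripper is mounted at the origin on a cart in front of the work surface, level with it; the furniture and walls round the work are solid. World frame = base frame: x ahead of the robot, y to its left, z up, the work surface at z = 0. Lengths are in mm, angles in degrees, forces in N, time in s.
With the tool pointing down it reaches from about 275 to 875 mm from the base axis. Payload 12.5 kg.
Tool frame: the origin (TCP) lies at the very end of the fingers, on their centre line; the grasp point (between the pads) lies 19 mm behind it; z points along the fingers, y is the line along which they close (so a half turn about z gives the same grasp; the last joint's range is limited). The gripper opens to 85 mm and grips with 20 to 120 N. Pads are 22 mm wide; open, the fingers measure 114 mm over their backs; the gripper's body (76 mm by 85 mm) begins 54 mm behind the grasp point. The pads swing forward as they close: fully open they stand 13 mm farther back than shut.
Start: joints at [60.756, 20.094, 94.641, -0, 65.266, -4.847], TCP at [227.145, 500.889, 231.29] pointing down, gripper open.
Joint ranges: [-157.81, 157.81], [-45, 120.19], [0.68, 151.7], [-89.99, 269.99], [4.06, 180], [-164.3, 164.3]. Speed limits (degrees/s): [127.2, 127.2, 159.86, 180, 180, 180].

### API

Orientations are given as a 3x3 rotation matrix whose columns are the frame's x, y, z axes.
In Python, from rig import arm gives the robot as it stands.
- The arm moves only by the shell command python3 -m handwheel 'ROWS'. ROWS is JSON, a list that holds one entry, the list of rows, each a list of 7 numbers: the closure, from -1 (fully open) to 1 (shut), then the shift along the world's x, y, z in mm, then the turn, a rotation vector about the world's x, y, z in degrees. A call has 1 to 12 rows; each row shifts and turns the commanded pose from where the row before left it; what a row does not reach is not made up. A row lasts 1/12 s, in which the tool goes at most 41.7 mm and 7.16 degrees, less where a joint would pass 70% of its speed; a pose out of reach is approached as far as the arm can. A call is refused whole if a number of a shift passes 41.7 or a number of a turn 7.16, either way. A call with a gripper value outside its range is refused whole. The fingers move at their own pace and stop on an object; the grip force is fixed at half the most. Time passes only in rows, so rows that do not move let the fingers close. It gives the time, the measured TCP pose, the force, the opening and the grip force at its end, in the units of the state.
- arm.read_state(): the state, without advancing time (a new reading comes with each control period).
- arm.capture(name): name is "scene" or "side" or "wrist"; returns (picture, depth): 400x640x3 uint8, blue, green, red; 400x640 float32, mm along the optical axis (not along the pixel's ray), 0 where there is no reading.
- arm.camera_params(name): a dict with "fovy" (degrees; the focal length in pixels is half the picture's height over the tangent of half this angle, whatever the lens; pixels are square), "cx", "cy" (the principal point, pixels), "k1" (the pictures are not rectified: a ray, as slopes to the right and down, at radius r is drawn at 1 + k1 r^2 times it, then the intrinsics apply), "extrinsics" (4x4, takes a point from world to camera coordinates); the wrist camera has in their place "mount" (4x4, takes a point from camera to tool coordinates, whose origin is the TCP and whose axes are the flange's). Camera axes: x right, y down, z forward; pixel columns grow to the right and rows downward; lengths in mm; the calibration is good to about 2 mm. A picture is of the moment at which its call begins: read the wrist's pose just before it. camera_params takes no time and is no camera call.
- arm.finish_job(): hands the job in; it is judged then, once.
The state is a dict: "t": time; "joints": joint angles; "qvel": joint speeds; "tau": joint torques, N m; "position": TCP position; "orientation": TCP orientation; "wrist_force": force on the tool from outside, world axes, zero at the start; "wrist_torque": the same for the moment, N m; "opening": opening from 0.0 (shut) to 1.0 (fully open); "gripper_force": force on a finger pad.
Only numpy, scipy, OpenCV 4.12 (cv2) and the standard library are available. Lean on these libraries where they do the work, as an engineer would, in place of code of your own. Each camera call takes 0.05 s, during which the arm holds its last target. There are 200 camera calls.

### The job

The wooden damp box still stands part open over a freshly thrown cup. With the fingertips alone, push its white sliding cover fully home by the dark wooden batten, then push the brass turn-button round until it lies square across behind the batten, and leave it there. Pick nothing up, and leave the cup in the box and the jars, blue cup and cutter ring on the table undisturbed.

Things in the scene. Friction and masses are not known exactly. Their poses are not given: they have to be found in the camera images.
- damp_box: Wooden box fixed to the table, 190 (x) x 260 (y) mm, 96 mm high to the top of its two dark side rails, which run along y at x = +-73 to +-95 mm. Origin: centre of the underside; z up; y along the cover's travel, the cover opens to +y. Its yaw varies by up to about 0.45 rad. The wall at the +y end is only 75 mm high, so the cover slides out over it; the -y end wall is 92 mm high. Inner floor 8 mm above the table.
- cover (a joint): Sliding cover of the damp box, m: 0 fully home, grows as it slides to the box's +y (stop at 0.11; starts 0.04 to 0.09 open). Rubs with about 2 N, stays where it is left. White panel 162 (x) x 220 (y) x 8 mm, its top 86 mm above the table; on the panel along its +y edge stands a dark wooden batten 100 mm (x) x 18 mm (y) x 30 mm high, its top 116 mm above the table.
- batten (a point): Centre of the batten's outer (+y) face, 101 mm above the table, axes as the box's. Push it to the box's -y. With the cover home it lies at x 0, y +100 mm in the box's frame. Beyond this face nothing stands higher than 75 mm between the rails (turn-button apart).
- turn_button (a joint): Brass turn-button on the near (-x) rail, rad: 0 = its arm points to the box's +y along the rail (out over the end), pi/2 (a stop) = it points to +x, square across behind the batten of the closed cover; it grows clockwise from above. Starts between -0.4 and 0.2. Friction about 0.05 N m; it stays where it is left. Range -0.6 to pi/2.
- button_pivot (a point): On the upright pivot of the turn-button, at x -85 mm, y +118 mm in the box's frame, 108 mm above the table at half height of the arm. The point's y axis points along the arm. Arm 16 mm wide, 20 mm high (98 to 118 mm above the table, 2 mm clear of the rail), reaching 56 mm past the pivot and 14 mm behind it; a flat screw head stands 3 mm above it.
- button_tip (a point): Middle of the free end of the turn-button's arm, 56 mm from the pivot, 108 mm above the table.
- cup: Brown unfired thrown cup, 65 mm across, 62 mm high, standing loose in the box near its -y end. Origin: centre of its underside. Leave alone.
- red_jar: Red-brown glaze jar with a pale lid, 59 mm across, 82 mm high, loose on the table; origin centre of its underside. Leave alone.
- pale_jar: Pale glaze jar with a pale lid, 59 mm across, 82 mm high, loose; origin centre of its underside. Leave alone.
- blue_cup: Blue slip cup, 52 mm across, 45 mm high, loose; origin centre of its underside. Leave alone.
- cutter_ring: Metal cutter ring, 70 mm across, 32 mm high, loose; origin centre of its underside. Leave alone.

How it is judged:
By the outcome, as a careful person would: the job done as asked, in the order asked, and still so for the second after the job is handed in, with the robot touching nothing.
It also fails if it takes over 45 s, if anything falls off the work surface, if the arm or the gripper's body presses on something with over 40 N, if the wrist force passes 120 N, or if a joint passes its speed limit or range.

## Working session

There is one attempt and no reset: what is moved stays moved. The work goes in short steps, Python scripts to look and compute and a shell command to move; the robot and the scene stay as the last step left them, time stands still between calls to the robot, and variables do not carry over. Pictures are saved under pics/ and viewed, at most 10 in all, crops included, and the job is handed in when it is done.

```bash
mkdir -p pics; ls; cat > h.py <<'E'
import numpy as np, cv2
from rig import arm
def cam(n,st=None):
    p=arm.camera_params(n); f=200/np.tan(np.radians(p['fovy'])/2)
    if n=='wrist':
        T=np.eye(4); T[:3,:3]=st['orientation']; T[:3,3]=st['position']; E=T@np.array(p['mount'])
    else: E=np.linalg.inv(np.array(p['extrinsics']))
    return p,f,E
def world(n,uv,depth=None,z=None,st=None):
    p,f,E=cam(n,st); uv=np.atleast_2d(np.array(uv,float))
    K=np.array([[f,0,p['cx']],[0,f,p['cy']],[0,0,1]])
    r=cv2.undistortPoints(uv[:,None],K,np.array([p['k1'],0,0,0.]))[:,0]
    r=np.c_[r,np.ones(len(r))]; d=r@E[:3,:3].T; o=E[:3,3]
    if z is not None: s=(z-o[2])/d[:,2]
    else: s=np.array([depth[int(round(v)),int(round(u))] for u,v in uv])
    return o+d*s[:,None]
E
python3 - <<'E'
from h import *
for n in('scene','side'):
    i,d=arm.capture(n); cv2.imwrite(f'pics/{n}0.png',i); np.savez(f'{n}0.npz',i=i,d=d)
    p,f,E=cam(n); print(n,f,p['k1'],E.round(2).tolist())
print(arm.read_state())
E
```

```text
pics
scene 426.5883886144424 -0.07245017256156068 [[0.75, -0.36, 0.55, -10.99], [-0.66, -0.44, 0.61, -633.85], [0.02, -0.82, -0.57, 701.19], [0.0, 0.0, 0.0, 1.0]]
side 377.80817266861857 -0.07212164756495283 [[1.0, 0.01, -0.05, 617.89], [0.05, -0.38, 0.92, -1135.92], [-0.01, -0.92, -0.38, 570.79], [0.0, 0.0, 0.0, 1.0]]
{'t': 0.1, 'joints': array([ 6.07548042e+01,  2.01203839e+01,  9.46753603e+01, -7.12453440e-04,
        6.52671252e+01, -4.84858671e+00]), 'qvel': array([-0.0200565 ,  0.00079255, -0.16364267, -0.05162295,  0.04879812,
        0.04108196]), 'tau': array([ 1.42533674e-03, -5.06829894e+01, -2.91882259e+01, -5.53120924e-05,
        2.64982540e-03, -4.16291300e-05]), 'position': array([227.01092309, 500.61077166, 230.80676782]), 'orientation': array([[-9.10710238e-01,  4.13045501e-01, -5.26219140e-04],
       [ 4.13045828e-01,  9.10709732e-01, -9.62934211e-04],
       [ 8.14972483e-05, -1.09430666e-03, -9.99999398e-01]]), 'wrist_force': array([0.3222069 , 0.80118536, 0.44969722]), 'wrist_torque': array([ 0.02977803,  0.00163881, -0.00132967]), 'gripper_force': 0.0, 'opening': 1.003154970601748}
```

View pics/scene0.png

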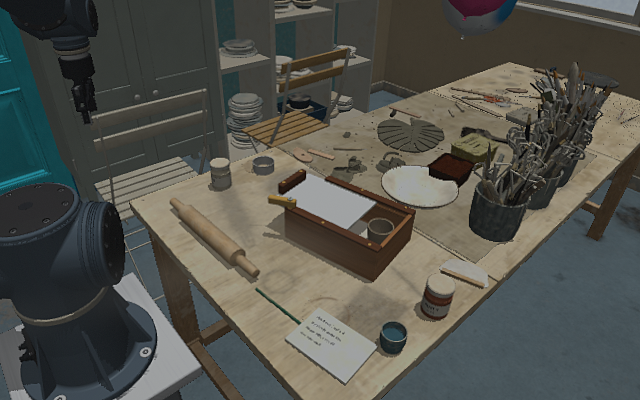

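View pics/side0.png

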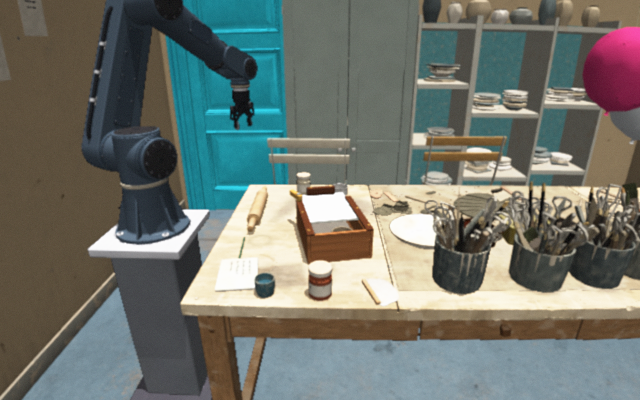

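The scene view shows the box at about (345,225) with the cover part open. The batten is at (293,182) and the brass button at (282,200), pointing out over the end. The pale jar (220,172) and the ring (263,165) stand beyond the +y end; the red jar and blue cup are on the far -y side.

```bash
python3 - <<'E'
from h import *
D=np.load('scene0.npz'); i,d=D['i'],D['d']
vs,us=np.mgrid[130:340,190:450]; uv=np.c_[us.ravel(),vs.ravel()]
P=world('scene',uv,depth=d); c=i[uv[:,1],uv[:,0]].astype(int); hsv=cv2.cvtColor(i,cv2.COLOR_BGR2HSV)[uv[:,1],uv[:,0]]
def rect(m,name):
    q=P[m].astype(np.float32); r=cv2.minAreaRect(q[:,:2].copy()); print(name,m.sum(),r,cv2.boxPoints(r).round().tolist(),q[:,2].mean())
inb=(uv[:,0]>270)&(uv[:,0]<420)&(uv[:,1]>165)&(uv[:,1]<280)
w=(c.min(1)>150)&inb&(abs(P[:,2]-86)<5); rect(w,'panel')
red=(hsv[:,0]<12)|(hsv[:,0]>170)
r=inb&red&(hsv[:,1]>90)&(abs(P[:,2]-96)<4); rect(r,'rails')
b=inb&(P[:,2]>104)&(P[:,2]<122)&red; rect(b,'batten')
br=(hsv[:,0]>17)&(hsv[:,0]<32)&(hsv[:,1]>120)&(P[:,2]>95)&(P[:,2]<125); rect(br,'brass')
for n,u in(('jar',(220,172)),('ring',(263,165))):
    m=(abs(uv-u).max(1)<22)&(P[:,2]>15)&(P[:,2]<90); rect(m,n)
big=cv2.resize(i[140:300,190:440],None,fx=3,fy=3,interpolation=cv2.INTER_CUBIC); cv2.imwrite('pics/crop.png',big)
E
```

```text
panel 2396 ((608.3001708984375, 4.8169708251953125), (138.7747802734375, 223.71484375), 10.182490348815918) [[520.0, 103.0], [560.0, -118.0], [696.0, -93.0], [657.0, 127.0]] 84.75248
rails 1087 ((610.1578979492188, -49.5328369140625), (192.49795532226562, 313.38702392578125), 12.488840103149414) [[482.0, 83.0], [550.0, -223.0], [738.0, -182.0], [670.0, 124.0]] 94.65921
batten 154 ((577.0020751953125, 99.07846069335938), (97.76920318603516, 17.02463150024414), 10.276232719421387) [[527.0, 99.0], [530.0, 82.0], [627.0, 99.0], [624.0, 116.0]] 112.10681
brass 252 ((601.9248046875, -40.765960693359375), (188.58425903320312, 302.8529357910156), 17.01392936706543) [[467.0, 76.0], [556.0, -213.0], [736.0, -158.0], [648.0, 132.0]] 110.26778
jar 537 ((499.0083923339844, 336.5506591796875), (57.134132385253906, 57.75770568847656), 51.82595443725586) [[459.0, 332.0], [504.0, 296.0], [539.0, 341.0], [494.0, 377.0]] 56.800777
ring 200 ((650.3998413085938, 338.8583984375), (77.3272476196289, 65.96258544921875), 53.308319091796875) [[601.0, 328.0], [654.0, 288.0], [700.0, 350.0], [647.0, 390.0]] 23.961287
```

View pics/crop.png

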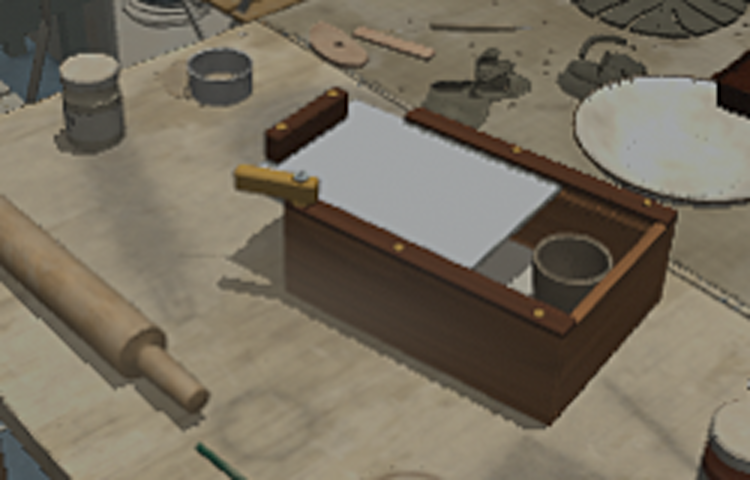

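```bash
python3 -m handwheel '[[[1,28,-25,2,0,0,2.9],[1,28,-25,2,0,0,2.9],[1,28,-25,2,0,0,2.9],[1,28,-25,2,0,0,2.9],[1,28,-25,2,0,0,2.9],[1,28,-25,2,0,0,2.9],[1,28,-25,2,0,0,2.9],[1,28,-25,2,0,0,2.9],[1,28,-25,2,0,0,2.9],[1,28,-25,2,0,0,2.9],[1,28,-25,2,0,0,2.9],[1,0,0,0,0,0,0]]]'
python3 - <<'E'
from h import *
print(world('scene',[(380,250),(415.3,211),(286,207.7),(325,177)],z=96).round())
st=arm.read_state(); i,d=arm.capture('wrist'); cv2.imwrite('pics/w0.png',i); np.savez('w0.npz',i=i,d=d,p=st['position'],o=st['orientation'])
print(st['position'],st['orientation'].round(3).tolist(),arm.camera_params('wrist'))
E
```

```text
t: 1.1
position: [538.9, 221.8, 253.1]
orientation: [[-0.992, -0.13, 0.001], [-0.13, 0.992, -0.001], [-0.001, -0.001, -1.0]]
wrist_force: [-0.1, 0.3, 1.1]
opening: 0.0
gripper_force: 0.0
[[ 557. -224.   96.]
 [ 730. -185.   96.]
 [ 498.   24.   96.]
 [ 665.   68.   96.]]
[538.8752458  221.84608963 253.1138317 ] [[-0.992, -0.13, 0.001], [-0.13, 0.992, -0.001], [-0.001, -0.001, -1.0]] {'fovy': 69.84229797782567, 'cx': 327.30265167988074, 'cy': 197.74595783127808, 'k1': -0.04058134756972669, 'mount': array([[ 3.89886773e-04, -9.52904327e-01, -3.03270821e-01,
         7.67887869e+01],
       [ 9.99999918e-01,  4.05022963e-04,  1.29870949e-05,
        -2.46236822e-01],
       [ 1.10456188e-04, -3.03270801e-01,  9.52904407e-01,
        -1.41930820e+02],
       [ 0.00000000e+00,  0.00000000e+00,  0.00000000e+00,
         1.00000000e+00]])}
```

View pics/w0.png

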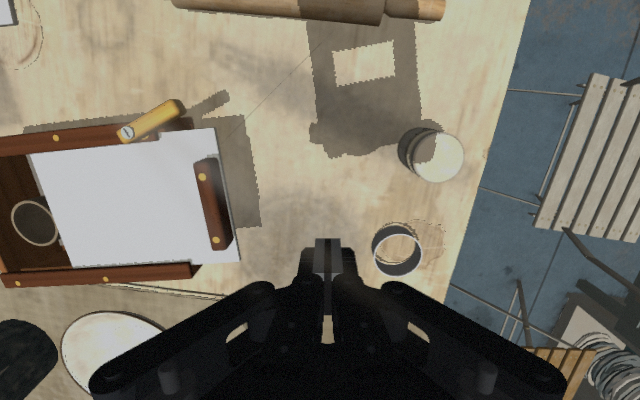

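The wrist view shows the batten at (202-230,160-250), the screw head at (125,132) and the button tip at (182,106). The rails end at about (193,120) and (203,265).

```bash
python3 - <<'E'
from h import *
D=np.load('w0.npz'); st=dict(position=D['p'],orientation=D['o']); i,d=D['i'],D['d']
W=lambda uv,z:world('wrist',uv,z=z,st=st).round(1)
print('screw',W([(125.5,132)],121),'brass')
print('batten screws',W([(202,177),(214,240)],116))
hsv=cv2.cvtColor(i,cv2.COLOR_BGR2HSV)
vs,us=np.mgrid[80:300,0:262]; uv=np.c_[us.ravel(),vs.ravel()]; P=world('wrist',uv,depth=d,st=st); h=hsv[uv[:,1],uv[:,0]].astype(int)
def rect(m,n):
    q=P[m].astype(np.float32); r=cv2.minAreaRect(q[:,:2].copy()); print(n,m.sum(),np.round(r[0],1),np.round(r[1],1),r[2],cv2.boxPoints(r).round(1).tolist(),np.median(q[:,2]))
ok=d[uv[:,1],uv[:,0]]>0
rect(ok&(P[:,2]>113)&(P[:,2]<119)&((h[:,0]<14)|(h[:,0]>165))&(uv[:,0]>190)&(uv[:,1]>150),'batten')
rect(ok&(abs(P[:,2]-118)<5)&(uv[:,0]<190)&(uv[:,1]<150),'button')
rect(ok&(abs(P[:,2]-96)<3)&(uv[:,1]<170)&((h[:,0]<14)|(h[:,0]>165)),'near')
rect(ok&(abs(P[:,2]-96)<3)&(uv[:,1]>250)&((h[:,0]<14)|(h[:,0]>165)),'far')
rect(ok&(abs(P[:,2]-86)<3)&(h[:,1]<40)&(h[:,2]>120)&(uv[:,0]>20),'panel')
E
```

```text
screw [[509.1  22.8 121. ]] brass
batten screws [[545.7  95.  116. ]
 [614.6 107.8 116. ]]
batten 1215 [579.1 103. ] [98.8 17.5] 12.181401252746582 [[529.0, 101.19999694824219], [532.7000122070312, 84.0999984741211], [629.2999877929688, 104.9000015258789], [625.5999755859375, 122.0]] 115.133354
button 1169 [497.6  41.3] [16.5 69.6] 33.36445236206055 [[471.6000061035156, 65.80000305175781], [509.8999938964844, 7.699999809265137], [523.7000122070312, 16.799999237060547], [485.3999938964844, 74.9000015258789]] 117.05467
near 2502 [526.4 -22.5] [ 42.3 248.8] 4.259999752044678 [[496.1000061035156, 100.0], [514.5999755859375, -148.10000610351562], [556.7999877929688, -145.0], [538.2999877929688, 103.0999984741211]] 95.29985
far 2829 [696.5 -56.7] [ 33.8 260.1] 10.179267883300781 [[656.9000244140625, 68.30000305175781], [702.7999877929688, -187.6999969482422], [736.0999755859375, -181.8000030517578], [690.0999755859375, 74.30000305175781]] 95.36318
panel 19635 [600.6   3. ] [162.5 221.3] 11.881023406982422 [[498.3999938964844, 94.5], [543.9000244140625, -122.0999984741211], [702.9000244140625, -88.5999984741211], [657.2999877929688, 128.0]] 85.40757
```

```bash
python3 -m handwheel '[[[1,6,-14,-31,0,0,0.9],[1,6,-14,-31,0,0,0.9],[1,6,-14,-31,0,0,0.9],[1,6,-14,-31,0,0,0.9],[1,6,-16,-31,0,0,0.8],[1,0,0,0,0,0,0],[1,1.6,-7.8,0,0,0,0],[1,1.6,-7.8,0,0,0,0],[1,1.2,-5.9,0,0,0,0],[1,1.2,-5.9,0,0,0,0],[1,1.2,-5.9,0,0,0,0],[1,1.2,-5.9,0,0,0,0]]]'
```

```text
t: 2.15
position: [573.7, 114.6, 99.3]
orientation: [[-0.978, -0.206, 0.002], [-0.206, 0.978, 0.001], [-0.002, 0.0, -1.0]]
wrist_force: [0.0, 2.7, 2.6]
opening: 0.002
gripper_force: 1.2
```

```bash
python3 -m handwheel '[[[1,1.4,-6.9,0,0,0,0],[1,1.4,-6.9,0,0,0,0],[1,1.4,-6.9,0,0,0,0],[1,1.4,-6.9,0,0,0,0],[1,1.4,-6.9,0,0,0,0],[1,1.4,-6.9,0,0,0,0],[1,1.4,-6.9,0,0,0,0],[1,1.4,-6.9,0,0,0,0],[1,1.4,-6.9,0,0,0,0],[1,1.2,-5.9,0,0,0,0],[1,0,0,0,0,0,0]]]'
python3 - <<'E'
from h import *
st=arm.read_state(); i,d=arm.capture('wrist'); cv2.imwrite('pics/w1.png',i)
print(st['wrist_force'])
E
```

```text
t: 3.07
position: [586.9, 45.4, 98.1]
orientation: [[-0.979, -0.206, -0.001], [-0.206, 0.979, -0.001], [0.001, -0.0, -1.0]]
wrist_force: [-0.7, 0.8, -0.2]
opening: 0.002
gripper_force: 0.0
[-0.69466368  0.83831995 -0.152104  ]
```

View pics/w1.png

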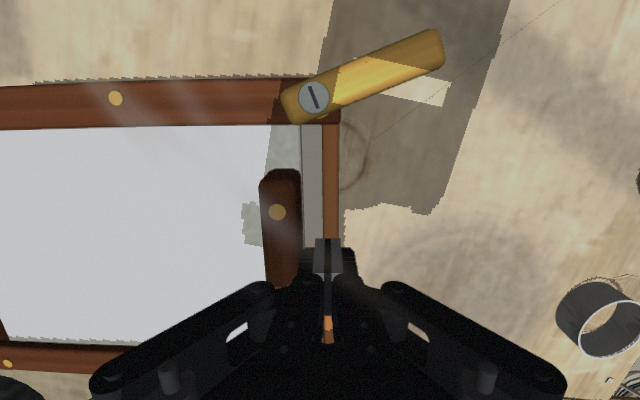

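The cover has moved nearly home; the batten (260-302,170-285) is next to the fingertips (315-340,240). I'm continuing slowly until the force rises.

```bash
python3 -m handwheel '[[[1,0.6,-2.9,0,0,0,0],[1,0.6,-2.9,0,0,0,0],[1,0.6,-2.9,0,0,0,0],[1,0.4,-2,0,0,0,0],[1,0,0,0,0,0,0]]]'; python3 -m handwheel '[[[1,0.3,-1.5,0,0,0,0],[1,0.3,-1.5,0,0,0,0],[1,0,0,0,0,0,0]]]'
```

```text
t: 3.53
position: [588.8, 36.0, 98.1]
orientation: [[-0.979, -0.206, -0.001], [-0.206, 0.979, 0.001], [0.001, 0.001, -1.0]]
wrist_force: [-2.0, 1.3, -0.6]
opening: -0.002
gripper_force: 1.0
t: 3.78
position: [588.9, 35.6, 98.1]
orientation: [[-0.979, -0.206, -0.002], [-0.206, 0.979, 0.004], [0.001, 0.004, -1.0]]
wrist_force: [-3.8, 20.1, 0.7]
opening: 0.001
gripper_force: 10.4
```

The force jumped to 20 N at the expected stop, so the cover is home. Next I retreat, lift, and come down on the outer side of the button.

```bash
python3 -m handwheel '[[[1,-2,10,0,0,0,0],[1,-4,20,0,0,0,0],[1,0,0,40,0,0,0],[1,0,0,40,0,0,0],[1,-33,-7,0,0,0,0],[1,-33,-7,0,0,0,0],[1,-33,-7,0,0,0,0],[1,-33,-7,0,0,0,0],[1,0,0,0,0,0,0],[1,0,0,-38,0,0,0],[1,0,0,-37,0,0,0],[1,0,0,0,0,0,0]]]'
python3 - <<'E'
from h import *
st=arm.read_state(); i,d=arm.capture('wrist'); cv2.imwrite('pics/w2.png',i)
print(st['position'],st['wrist_force'])
E
```

```text
t: 4.78
position: [449.0, 34.9, 98.8]
orientation: [[-0.978, -0.206, -0.008], [-0.206, 0.978, -0.0], [0.007, 0.001, -1.0]]
wrist_force: [-1.6, 0.4, -1.8]
opening: 0.001
gripper_force: 0.0
[448.96884468  34.86547899  98.83674752] [-1.56955881  0.42011023 -1.81588892]
```

View pics/w2.png

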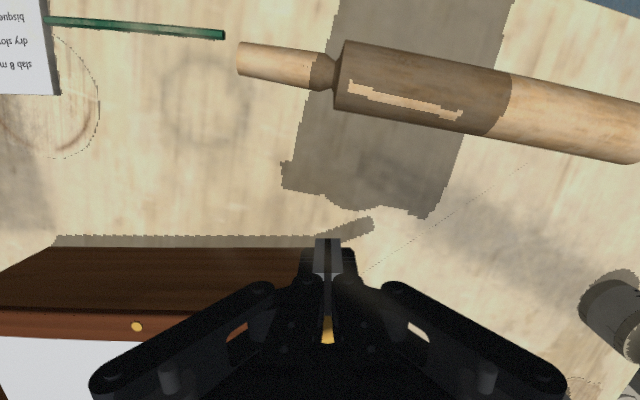

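```bash
python3 -m handwheel '[[[1,0,0,5,0,0,0],[1,7.3,0.9,0,0,0,0],[1,7.3,0.9,0,0,0,0],[1,7.3,0.8,0,0,0,0],[1,3.7,6.9,0,0,0,0],[1,3.7,6.9,0,0,0,0],[1,3.6,6.9,0,0,0,0],[1,8.1,5.3,0,0,0,0],[1,8.1,5.3,0,0,0,0],[1,0,0,0,0,0,0]]]'
python3 -m handwheel '[[[1,8.1,0.4,0,0,0,0],[1,8.1,0.3,0,0,0,0],[1,8.1,0.3,0,0,0,0],[1,7.6,-2.4,0,0,0,0],[1,7.7,-2.5,0,0,0,0],[1,5.2,-5.3,0,0,0,0],[1,0,0,0,0,0,0]]]'
```

```text
t: 5.67
position: [502.5, 70.0, 108.4]
orientation: [[-0.978, -0.207, 0.001], [-0.207, 0.978, 0.0], [-0.001, 0.0, -1.0]]
wrist_force: [-0.8, -0.4, -0.7]
opening: -0.0
gripper_force: 0.0
t: 6.25
position: [546.9, 58.7, 108.3]
orientation: [[-0.979, -0.206, 0.001], [-0.206, 0.979, -0.0], [-0.001, -0.0, -1.0]]
wrist_force: [-0.4, -0.9, -0.0]
opening: 0.001
gripper_force: 0.0
```

```bash
python3 - <<'E'
from h import *
i,d=arm.capture('wrist'); cv2.imwrite('pics/w3.png',i)
E
```

```text
(no output)
```

View pics/w3.png

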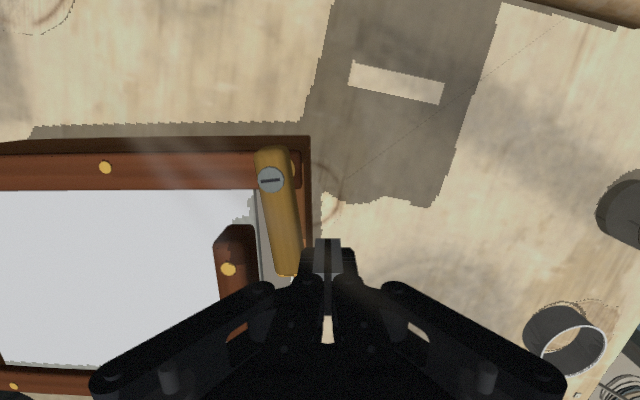

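The button has swung to nearly square across: screw at (270,180), tip at (288,272). I'll push it the last few mm onto its stop.

```bash
python3 -m handwheel '[[[1,0.4,-2,0,0,0,0],[1,0.4,-2,0,0,0,0],[1,0.2,-1,0,0,0,0],[1,0,0,0,0,0,0]]]'; python3 -m handwheel '[[[1,0.3,-1.5,0,0,0,0],[1,0.2,-1,0,0,0,0],[1,0,0,0,0,0,0]]]'
```

```text
t: 6.63
position: [546.6, 54.5, 108.4]
orientation: [[-0.979, -0.206, 0.0], [-0.206, 0.979, 0.0], [-0.0, -0.0, -1.0]]
wrist_force: [-0.6, 0.8, 1.2]
opening: -0.001
gripper_force: 0.2
t: 6.88
position: [547.2, 52.4, 108.4]
orientation: [[-0.979, -0.206, 0.0], [-0.206, 0.979, 0.001], [-0.0, 0.0, -1.0]]
wrist_force: [0.4, 3.8, 0.0]
opening: -0.003
gripper_force: 1.7
```

```bash
python3 -m handwheel '[[[1,0.2,-1,0,0,0,0],[1,0,0,0,0,0,0],[1,0,0,0,0,0,0]]]'; python3 -m handwheel '[[[1,0.2,-1,0,0,0,0],[1,0,0,0,0,0,0]]]'
```

```text
t: 7.13
position: [547.3, 52.0, 108.4]
orientation: [[-0.979, -0.206, 0.0], [-0.206, 0.979, 0.001], [-0.0, 0.001, -1.0]]
wrist_force: [0.1, 7.3, 0.7]
opening: -0.001
gripper_force: 4.0
t: 7.3
position: [547.4, 51.6, 108.3]
orientation: [[-0.979, -0.206, -0.0], [-0.206, 0.979, 0.002], [-0.0, 0.002, -1.0]]
wrist_force: [-0.5, 13.1, 2.3]
opening: 0.003
gripper_force: 6.4
```

At the stop: force is rising to 13 N with almost no motion. Now I back away, lift and check.

```bash
python3 -m handwheel '[[[1,-2,10,0,0,0,0],[1,-6,30,0,0,0,0],[1,0,0,40,0,0,0],[1,0,0,40,0,0,0],[1,0,30,25,0,0,0],[1,0,30,25,0,0,0],[1,0,0,0,0,0,0]]]'
python3 - <<'E'
from h import *
st=arm.read_state(); i,d=arm.capture('wrist'); cv2.imwrite('pics/w4.png',i)
hsv=cv2.cvtColor(i,cv2.COLOR_BGR2HSV).astype(int)
vs,us=np.mgrid[0:400,0:640]; uv=np.c_[us.ravel(),vs.ravel()]; P=world('wrist',uv,depth=d,st=st); h=hsv[uv[:,1],uv[:,0]]
ex=np.array([.9785,.206]);ey=np.array([-.206,.9785]); B=P[:,:2]-[616.6,-75.2]; B=np.c_[B@ex,B@ey]
ok=(d.ravel()>0)&(abs(P[:,2]-116)<4)
for n,m in(('button',ok&(h[:,0]>14)&(h[:,0]<35)&(h[:,1]>90)&(B[:,1]>105)&(B[:,1]<180)&(abs(B[:,0])<105)),('batten',ok&((h[:,0]<14)|(h[:,0]>165))&(abs(B[:,0])<60)&(B[:,1]>70)&(B[:,1]<110))):
    r=cv2.minAreaRect(B[m].astype(np.float32)); print(n,m.sum(),r,cv2.boxPoints(r).round(1).tolist())
E
```

```text
t: 7.88
position: [541.0, 154.1, 243.4]
orientation: [[-0.978, -0.208, 0.008], [-0.208, 0.978, 0.002], [-0.008, 0.0, -1.0]]
wrist_force: [0.7, -0.5, 1.6]
opening: -0.001
gripper_force: 0.0
button 1056 ((-64.38011169433594, 119.11235809326172), (68.27008056640625, 16.11501693725586), 0.03877779096364975) [[-98.5, 127.0999984741211], [-98.5, 111.0], [-30.200000762939453, 111.0999984741211], [-30.299999237060547, 127.19999694824219]]
batten 1342 ((0.11032485961914062, 92.74113464355469), (98.29720306396484, 17.64728546142578), 0.07676873356103897) [[-49.099998474121094, 101.5], [-49.0, 83.9000015258789], [49.29999923706055, 84.0], [49.20000076293945, 101.5999984741211]]
```

View pics/w4.png

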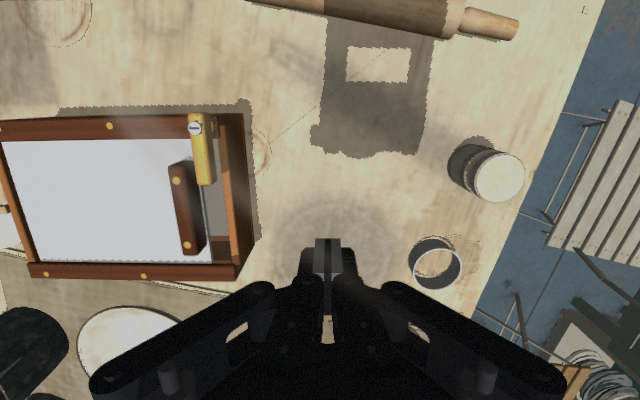

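The final view shows the cover shut, with the batten at (185,210). The button lies square across behind it, from (195,125) to (205,180), and the jar and ring have not moved. The button measures 90.0°, and the gap from batten to pivot is 17.6 mm against a nominal 18 mm.

```bash
python3 -c "
from rig import arm
print(arm.finish_job())"
```

```text
the job is handed in; nothing more can be done
None
```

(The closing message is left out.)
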